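# Start the clockwork turntable under a spare objective

## Task

Stand the spare microscope objective upright in the middle of the clockwork turntable. Then wind the turntable: twist its timer knob clockwise until you feel it come firmly against its inner stop, keep it there for a moment without forcing it, and let go at the stop so that the knob runs back to rest by itself, with the objective still standing on the table. Do not disturb the steel gauge block.

Things in the scene. Friction and masses are not known exactly. Their poses are not given: they have to be found in the camera images.
- turntable_unit: the clockwork turntable: low grey housing, 80 (x) x 164 (y) x 30 mm high, fixed on a thin desk mat; origin at the centre of its underside, z up. A round aluminium table with a rubber top is 42 mm from the origin towards -y; the black timer knob on a steel ring is 42 mm from it towards +y. The table is geared to the knob and turns when the knob turns
- turntable_top (a point): centre of the flat top face of the round table (68 mm across, 43 mm above the desk, 11 mm above the housing)
- knob_grip (a point): point on the knob's axis, 66 mm above the desk, where it is well gripped: an upright bar 12 mm thick, 42 mm long, 30 mm high (46 to 76 mm above the desk) on a 69 mm skirt. The point's y axis runs along the bar, x across its 12 mm; it turns with the knob. Against the stop, lean with 0.15 to 0.3 N m more than the spring; 0.48 N m more forces it
- knob: the timer knob; origin on its vertical axis, 32 mm above the desk; y axis along its bar, parallel to the housing's y axis at rest. Turns clockwise seen from above. A spring (0.05 N m at rest, plus 0.08 N m per rad) pulls it back, a brake slows it (0.15 N m per rad/s): released, it runs home in 1.5 to 2 s. The hidden stop, 0.55 to 1.2 rad from rest, is only felt: a stiff buffer, 4 N m per rad
- objective: spare microscope objective, a stepped black barrel 29 mm across and 40 mm high, standing loose on the desk; origin at the centre of its underside, z up
- gauge_block: bystander: flat steel block, 9 x 35 x 30 mm high, standing on its edge; origin at the centre of its underside. (A monitor stands between robot and turntable, its top 0.43 m above the desk: pass above it)

How it is judged:
By the outcome, as a careful person would: the job done as asked, in the order asked, and still so for the second after the job is handed in, with the robot touching nothing.
It also fails if it takes over 72 s, if anything falls off the work surface, if the arm or the gripper's body presses on something with over 40 N, if the wrist force passes 120 N, or if a joint passes its speed limit or range.

## Robot

A 7-joint arm with a two-finger parallel gripper is mounted at the origin on the work surface; the furniture and walls round the work are solid. World frame = base frame: x ahead of the robot, y to its left, z up, the work surface at z = 0. Lengths are in m, angles in rad, forces in N, time in s.
With the tool pointing down it reaches from about 0.4 to 0.85 m from the base axis. Payload 10.4 kg.
Tool frame: the origin (TCP) lies midway between the tips of the shut fingers; the grasp point (between the pads) lies 19 mm behind it (manip.tcp_to_grasp is the distance from the TCP to the grasp point, in m); z points along the fingers, y is the line along which they close (so a half turn about z gives the same grasp; the last joint's range is limited). The gripper opens to 85 mm and grips with 20 to 120 N. Pads are 22 mm wide; open, the fingers measure 114 mm over their backs; the gripper's body (76 mm by 85 mm) begins 54 mm behind the grasp point. The pads swing forward as they close: fully open they stand 13 mm farther back than shut.
Start: joints at [1.093, 0.332, -0.065, 1.46, 0.022, 1.35, -0.088], TCP at [0.275, -0.561, 0.231] pointing down, gripper open.
Joint ranges: [-2.6, 2.6], [-0.5, 2.12], [-1.47, 1.34], [0.16, 2.42], [-1.27, 4.41], [0.06, 2.06], [-2.6, 2.6]. Speed limits (rad/s): [2.22, 2.22, 2.79, 2.79, 3.14, 3.14, 3.14].

## Interface

Orientations are given as a unit quaternion [x, y, z, w].
In Python, from workcell import manip gives the robot as it stands.
- The arm moves only by the shell command python3 -m jog 'ROWS' [FORCE]. ROWS is a JSON object of lists of equal length, an entry for each row: "offset": the shift along the world's x, y, z in m, a list of three; "yaw": the turn about the world's z in degrees; "jaw": the closure, from 0 (fully open) to 1 (shut). A call has 1 to 20 rows; each row shifts and turns the commanded pose from where the row before left it; what a row does not reach is not made up. A row lasts 1/12 s, in which the tool goes at most 41.7 mm and 7.16 degrees, less where a joint would pass 70% of its speed; a pose out of reach is approached as far as the arm can. A call is refused whole if a number of a shift passes 0.0417 or a number of a turn 7.16, either way. A call with a gripper value outside its range is refused whole. The fingers move at their own pace and stop on an object; FORCE is the grip in N (left out, the last holds). Time passes only in rows, so rows that do not move let the fingers close. It gives the time, the measured TCP pose, the force, the opening and the grip force at its end, in the units of the state.
- manip.get_obs(): the state, without advancing time (a new reading comes with each control period).
- manip.camera(name): name is "side" or "top" or "wrist"; returns a dict with "frame" (400x640x3 uint8, red, green, blue), "camera_matrix" (3x3 intrinsics, pixels), "distortion" ([k1, k2, p1, p2, k3] as OpenCV has them; the pictures are not rectified), "eye" and "attitude" of the camera in the world; the wrist camera has in their place "hand_eye" (4x4, takes a point from camera to tool coordinates, whose origin is the TCP and whose axes are the flange's). Camera axes: x right, y up, looking along -z (the intrinsics and any distortion apply to the point x, -y, -z); pixel columns grow to the right and rows downward; lengths in m; the calibration is good to about 2 mm. A picture is of the moment at which its call begins: read the wrist's pose just before it. There is no depth.
- manip.hand_in(): hands the job in; it is judged then, once.
Trained networks look in a picture, given as the dict that the camera call returned (one of the last four; its "shot" number tells which), for a name from the list of things; names that differ only in an ending like _2 or _b are one class to them, and where a whole thing is asked for, a point or a joint stands for the part that bears it (a point fixed in the world has none). Each returns a list of dicts, best first, with "score" (0 to 1); they miss things now and then, are a little off and sometimes report something else, mostly with a low value. They report only what shows in the picture. A call takes as long as a camera call.
- manip.masks_of(picture, name): "region" (400x640 bool, what is visible of it).
- manip.tip_of(picture, name): "at" ([x, y, z] in m, in world coordinates, good to about 4 mm: a listed point, or the origin of a listed thing).
The state is a dict: "clock": time; "joint_pos": joint angles; "joint_velocities": joint speeds; "tau": joint torques, N m; "position": TCP position; "ee_rot": TCP orientation; "ft_force": force on the tool from outside, world axes, zero at the start; "torque": the same for the moment, N m; "grip_width": opening from 0.0 (shut) to 1.0 (fully open); "grasp_force": force on a finger pad.
Only numpy, scipy, OpenCV 4.12 (cv2) and the standard library are available. Lean on these libraries where they do the work, as an engineer would, in place of code of your own. Each camera call takes 0.05 s, during which the arm holds its last target. There are 200 camera calls.

## Working session

There is one attempt and no reset: what is moved stays moved. The work goes in short steps, Python scripts to look and compute and a shell command to move; the robot and the scene stay as the last step left them, time stands still between calls to the robot, and variables do not carry over. Pictures are saved under pics/ and viewed, at most 10 in all, crops included, and the job is handed in when it is done.

```bash
mkdir -p pics; ls; cat > h.py <<'E'
import numpy as np, cv2
from workcell import manip
from scipy.spatial.transform import Rotation as R
def st():
    o=manip.get_obs()
    print({k:np.round(o[k],3).tolist() for k in ['clock','position','ee_rot','ft_force','torque','grip_width','grasp_force','joint_pos']})
    return o
def save(p,n): cv2.imwrite('pics/'+n,p['frame'][:,:,::-1])
E
python3 - <<'E'
from h import *
st()
for n in ['top','side']:
    p=manip.camera(n); save(p,n+'1.png')
    print(n,p['eye'],p['attitude'])
    for t in ['turntable_unit','turntable_top','knob_grip','knob','objective','gauge_block']:
        print(t,[(np.round(d['at'],4).tolist(),round(d['score'],2)) for d in manip.tip_of(p,t)[:2]])
a=cv2.imread('pics/top1.png');b=cv2.imread('pics/side1.png')
cv2.imwrite('pics/both.png',cv2.resize(np.vstack([a,b]),(480,600)))
E
```

```text
pics
{'clock': 0.0, 'position': [0.274, -0.561, 0.231], 'ee_rot': [0.974, 0.225, -0.0, -0.001], 'ft_force': [-0.395, 0.139, -0.151], 'torque': [-0.04, 0.078, -0.019], 'grip_width': 1.002, 'grasp_force': 0.0, 'joint_pos': [1.093, 0.333, -0.065, 1.461, 0.022, 1.35, -0.089]}
top [0.40171407 0.15653949 0.92656381] [ 0.07190444 -0.07132736 -0.68575839  0.72074794]
turntable_unit [([0.4556, 0.0932, 0.0004], 0.57)]
turntable_top [([0.4681, 0.0566, 0.0441], 0.59)]
knob_grip [([0.4395, 0.1356, 0.0689], 0.95)]
knob [([0.4408, 0.133, 0.0299], 0.87)]
objective [([0.5516, 0.2096, -0.005], 0.71)]
gauge_block [([0.6895, 0.2184, -0.0018], 0.43)]
side [0.33713361 0.92387703 0.38158223] [-0.08626346  0.55697064  0.81785136 -0.1160236 ]
turntable_unit [([0.4524, 0.0948, 0.0003], 0.6)]
turntable_top [([0.4663, 0.052, 0.041], 0.84), ([0.455, 0.0935, 0.0051], 0.35)]
knob_grip [([0.4419, 0.1355, 0.065], 0.84)]
knob [([0.4457, 0.1331, 0.0312], 0.85)]
objective [([0.5525, 0.2089, 0.0019], 0.58)]
gauge_block [([0.6905, 0.2174, -0.0029], 0.77)]
```

View pics/top1.png

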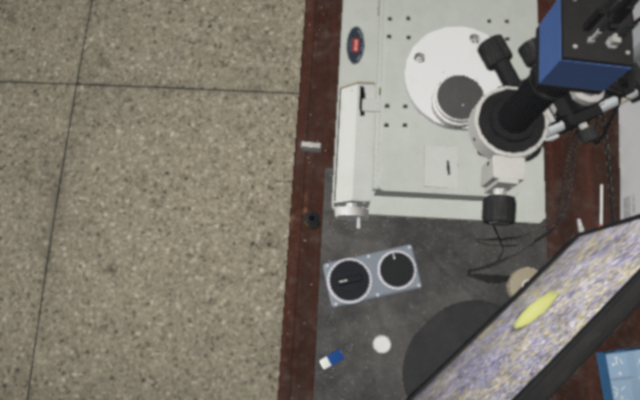

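View pics/side1.png

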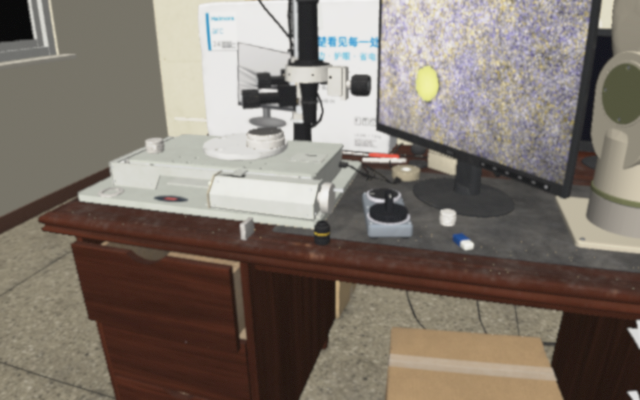

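Top view: the turntable unit is at px (372,275), with the knob at (348,281) and the table at (397,270). The objective is at (312,220) by the desk edge and the gauge block at (310,146). The microscope fills the upper right and the monitor is lower right. In the side view the objective stands upright at (322,232). The detections from both cameras agree within 4 mm. The housing is turned about +17°. I'll lift first, then cross above the monitor at low x.

```bash
python3 -m jog '{"offset":[[0,0,0.041],[0,0,0.041],[0,0,0.041],[0,0,0.041],[0,0,0.041],[0,0,0.041],[0,0,0.041],[0.01,0.039,0],[0.01,0.039,0],[0.01,0.039,0],[0.01,0.039,0],[0.01,0.039,0],[0.01,0.039,0],[0.01,0.039,0],[0.01,0.039,0],[0,0,0]],"yaw":[0,0,0,0,0,0,0,5,5,5,5,5,5,5,5,0],"jaw":[0,0,0,0,0,0,0,0,0,0,0,0,0,0,0,0]}'
```

```text
clock: 2.03
position: [0.3569, -0.2418, 0.5201]
ee_rot: [0.834, 0.552, 0.001, 0.001]
ft_force: [0.2, 0.3, 0.6]
grip_width: 0.998
grasp_force: 0.0
```

```bash
python3 -m jog '{"offset":[[0.01,0.039,0],[0.01,0.039,0],[0.01,0.039,0],[0.01,0.039,0],[0.01,0.039,0],[0.01,0.039,0],[0.01,0.039,0],[0.01,0.039,0],[0.01,0.039,0],[0.01,0.039,0],[0,0,0],[0,0,-0.04],[0,0,-0.04],[0,0,-0.04],[0,0,-0.04],[0,0,-0.04],[0,0,0],[0,0,0]],"yaw":[4.05,4.05,4.05,4.05,4.05,4.05,4.05,4.05,4.05,4.05,0,0,0,0,0,0,0,0],"jaw":[0,0,0,0,0,0,0,0,0,0,0,0,0,0,0,0,0,0]}'
cat > w.py <<'E'
import sys
from h import *
def pix(p,o,pts):
    H=np.array(p['hand_eye']); T=np.eye(4);T[:3,:3]=R.from_quat(o['ee_rot']).as_matrix();T[:3,3]=o['position']
    M=np.linalg.inv(T@H); F=np.diag([1,-1,-1.])
    c=(np.asarray(pts)@M[:3,:3].T+M[:3,3])@F
    return cv2.projectPoints(c,np.zeros(3),np.zeros(3),np.array(p['camera_matrix']),np.array(p['distortion']))[0][:,0]
def ray(p,o,px):
    H=np.array(p['hand_eye']); T=np.eye(4);T[:3,:3]=R.from_quat(o['ee_rot']).as_matrix();T[:3,3]=o['position']
    W=T@H
    u=cv2.undistortPoints(np.array(px,float).reshape(-1,1,2),np.array(p['camera_matrix']),np.array(p['distortion']))[:,0]
    d=np.c_[u[:,0],-u[:,1],-np.ones(len(u))]@W[:3,:3].T
    return W[:3,3],d
def at_z(p,o,px,z):
    e,d=ray(p,o,px); return e+d*((z-e[2])/d[:,2])[:,None]
E
cat > look.py <<'E'
import sys
from w import *
o=st(); p=manip.camera('wrist'); save(p,sys.argv[1])
for t in ['turntable_unit','turntable_top','knob_grip','knob','objective','gauge_block']:
    print(t,[(np.round(d['at'],4).tolist(),round(d['score'],2),) for d in manip.tip_of(p,t)[:2]])
E
python3 look.py w1.png
```

```text
clock: 3.53
position: [0.4539, 0.14, 0.3183]
ee_rot: [0.598, 0.801, -0.001, -0.001]
ft_force: [-0.6, 0.6, 0.9]
grip_width: 0.998
grasp_force: 0.0
{'clock': 3.533, 'position': [0.454, 0.14, 0.318], 'ee_rot': [0.598, 0.801, -0.001, -0.001], 'ft_force': [-0.635, 0.563, 0.88], 'torque': [0.079, 0.019, 0.017], 'grip_width': 0.998, 'grasp_force': 0.0, 'joint_pos': [0.425, 0.006, -0.81, 1.659, 0.004, 1.481, -0.097]}
turntable_unit [([0.4553, 0.0916, -0.0032], 0.57)]
turntable_top [([0.4632, 0.0516, 0.0463], 0.86)]
knob_grip [([0.4443, 0.1336, 0.0699], 0.81)]
knob [([0.4445, 0.1347, 0.0364], 0.82)]
objective [([0.5506, 0.2008, -0.0002], 0.71)]
gauge_block [([0.6897, 0.213, -0.0002], 0.75), ([0.4461, 0.1356, 0.0706], 0.34)]
```

View pics/w1.png

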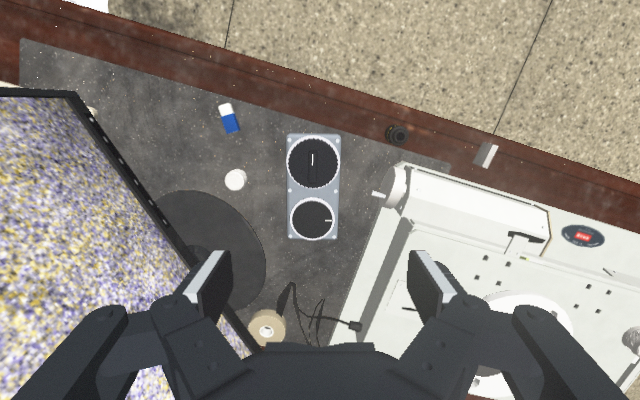

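Wrist view: knob at (313,160) with its bar vertical, table at (313,219), objective at (397,135), gauge block at (486,155). The gripper is already nearly aligned with the housing. Next I'll refine the positions from the masks.

```bash
cat > m.py <<'E'
from w import *
o=manip.get_obs(); p=manip.camera('wrist')
def c(name,z):
    m=manip.masks_of(p,name)
    if not m: print(name,'none');return
    cs,_=cv2.findContours(m[0]['region'].astype(np.uint8),0,2); k=max(cs,key=cv2.contourArea)
    P=at_z(p,o,k[:,0],z)[:,:2].astype(np.float32)
    (cx,cy),s,a=cv2.minAreaRect(P*1000); e=cv2.minEnclosingCircle(P*1000)
    print(name,round(m[0]['score'],2),'rect',round(cx,1),round(cy,1),np.round(s,1),round(a,1),'circ',np.round(e[0],1),round(e[1],1))
c('turntable_unit',.03);c('turntable_top',.043);c('knob',.04);c('objective',.02);c('gauge_block',.03)
E
python3 m.py
```

```text
turntable_unit 0.61 rect 454.8 95.0 [ 80.9 164.2] 16.0 circ [455.7  95. ] 88.6
turntable_top 0.75 rect 466.5 54.2 [66.  67.1] 16.6 circ [465.5  54.5] 34.9
knob 0.82 rect 444.0 134.2 [67.3 70.5] 16.6 circ [444.3 134.5] 35.9
objective 0.88 rect 549.4 205.5 [28.8 36.7] 81.6 circ [549.8 207.3] 18.6
gauge_block 0.71 rect 680.4 216.2 [35.2 24.4] 87.7 circ [681.1 215.9] 19.3
```

```bash
python3 -m jog '{"offset":[[0.032,0.022,0],[0.032,0.022,0],[0.032,0.021,0],[0,0,-0.04],[0,0,-0.04],[0,0,-0.04],[0,0,-0.04],[0,0,0],[0,0,0]],"yaw":[0,0,0,0,0,0,0,0,0],"jaw":[0,0,0,0,0,0,0,0,0]}'
python3 look.py w2.png; python3 - <<'E'
exec(open('m.py').read())
print(pix(p,o,[[o['position'][0],o['position'][1],.04]]))
E
```

```text
clock: 4.93
position: [0.5498, 0.2051, 0.1576]
ee_rot: [0.598, 0.802, -0.001, -0.001]
ft_force: [0.6, 0.2, 1.6]
grip_width: 0.998
grasp_force: 0.0
{'clock': 4.933, 'position': [0.55, 0.205, 0.158], 'ee_rot': [0.598, 0.802, -0.001, -0.001], 'ft_force': [0.605, 0.202, 1.574], 'torque': [0.03, -0.042, 0.002], 'grip_width': 0.998, 'grasp_force': 0.0, 'joint_pos': [0.222, 0.422, -0.824, 1.623, 0.322, 1.242, -0.376]}
turntable_unit [([0.454, 0.0908, -0.0031], 0.85)]
turntable_top [([0.4523, 0.0907, -0.0024], 0.71)]
knob_grip [([0.4478, 0.1333, 0.0699], 0.98)]
knob [([0.4478, 0.1374, 0.0339], 0.96)]
objective [([0.552, 0.2034, -0.0022], 0.71)]
gauge_block [([0.6872, 0.2169, 0.0015], 0.66)]
turntable_unit 0.91 rect 455.9 97.0 [ 87.1 167. ] 15.3 circ [460.7  99.5] 87.9
turntable_top 0.5 rect 495.7 52.5 [38.9 10.2] 79.6 circ [494.1  52.8] 19.5
knob 0.6 rect 443.6 134.5 [75.8 68.5] 40.1 circ [444.1 129.5] 42.0
objective 0.9 rect 549.4 205.0 [28.4 34.3] 17.3 circ [549.9 205.3] 17.3
gauge_block 0.63 rect 680.5 218.3 [38.2 24.5] 86.8 circ [680.5 218.3] 21.3
[[319.66762545 191.64030044]]
```

View pics/w2.png

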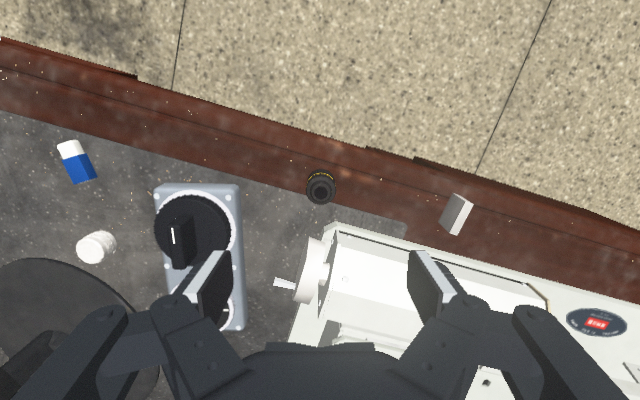

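The objective's top is at (320,191), exactly where the TCP axis projects, so the tool is centred on it. The white microscope box corner at (337,222) is close to where the gripper body will come down. I'll triangulate its height before descending.

```bash
python3 - <<'E'
from w import *
p=manip.camera('wrist')
A={'position':[.4539,.14,.3183],'ee_rot':[.598,.801,-.001,-.001]};B={'position':[.5498,.2051,.1576],'ee_rot':[.598,.802,-.001,-.001]}
g1=cv2.imread('pics/w1.png',0);g2=cv2.imread('pics/w2.png',0)
for a,b in [((400,163),(337,222)),((373,193),(275,282)),((402,202),(306,296))]:
    e1,d1=ray(p,A,[a]);e2,d2=ray(p,B,[b]);d1=d1[0];d2=d2[0]
    s=np.linalg.lstsq(np.c_[d1,-d2],e2-e1,rcond=None)[0]
    print(e1+d1*s[0],e2+d2*s[1])
a=cv2.resize(cv2.imread('pics/w1.png')[130:230,350:450],(400,400),interpolation=2);b=cv2.resize(cv2.imread('pics/w2.png')[200:320,260:380],(400,400),interpolation=2)
cv2.imwrite('pics/c1.png',np.hstack([a,b]))
E
```

```text
[ 0.57924241  0.16465642 -0.01257623] [ 0.58162865  0.16339923 -0.01171248]
[0.53282706 0.12414013 0.07162824] [0.53252655 0.12430309 0.07151424]
[0.56671355 0.12859608 0.09454785] [0.55948925 0.13196852 0.09113826]
```

View pics/c1.png

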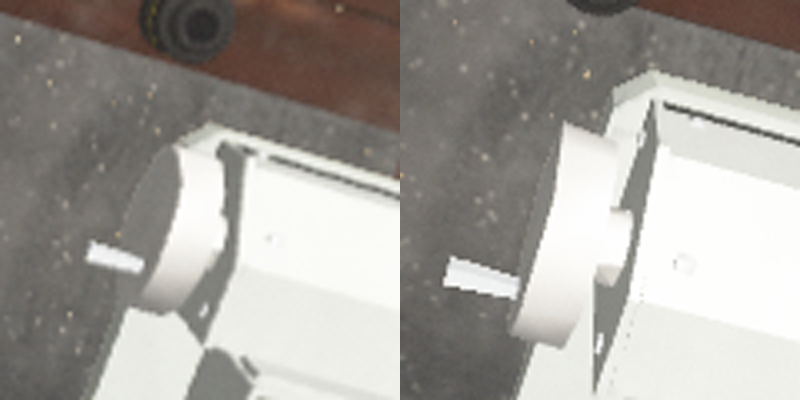

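The corner at (337,222) is only the low base plate. Above it are a handwheel and a chamfered box, which I'll triangulate too.

```bash
python3 - <<'E'
from w import *
p=manip.camera('wrist')
A={'position':[.4539,.14,.3183],'ee_rot':[.598,.801,-.001,-.001]};B={'position':[.5498,.2051,.1576],'ee_rot':[.598,.802,-.001,-.001]}
t=np.radians(16.5);ux=np.array([np.cos(t),np.sin(t)]);uy=np.array([-ux[1],ux[0]])
for n,a,b in [('wheel top',(396,166),(309.5,236.6)),('boxlow',(411,175),(336.5,243.5)),('boxtop',(409.5,196),(329.6,290)),('wheel far',(385,207),(289,302))]:
    e1,d1=ray(p,A,[a]);e2,d2=ray(p,B,[b]);d1=d1[0];d2=d2[0]
    s=np.linalg.lstsq(np.c_[d1,-d2],e2-e1,rcond=None)[0]
    x=(e1+d1*s[0]+e2+d2*s[1])/2; r=x[:2]-np.array([.5500,.2055]); print(n,x.round(4),'close-dir',r@ux,'perp',r@uy)
E
```

```text
wheel top [0.5523 0.167  0.057 ] close-dir -0.008711459599105896 perp -0.03752465513243241
boxlow [0.5815 0.1595 0.0403] close-dir 0.01716826547178801 perp -0.053049096465164286
boxtop [0.5786 0.136  0.0803] close-dir 0.007660417917904903 perp -0.0747435564265016
wheel far [0.5505 0.1134 0.0807] close-dir -0.025706293129463105 perp -0.08846871535815587
```

```bash
python3 -m jog '{"offset":[[-0.001,0.004,-0.03],[0,0,-0.04],[0,0,-0.03],[0,0,-0.02],[0,0,-0.015],[0,0,-0.01],[0,0,-0.005],[0,0,0],[0,0,0]],"yaw":[0,0,0,0,0,0,0,0,0],"jaw":[0.2,0.3,0.3,0.3,0.3,0.3,0.3,0.3,0.3]}' 25 && python3 -m jog '{"offset":[[0,0,0],[0,0,0],[0,0,0],[0,0,0],[0,0,0],[0,0,0],[0,0,0],[0,0,0]],"yaw":[0,0,0,0,0,0,0,0],"jaw":[0.5,0.6,0.7,0.8,0.8,0.8,0.8,0.8]}' 25
```

```text
clock: 6.43
position: [0.5502, 0.2099, 0.0093]
ee_rot: [0.598, 0.802, 0.001, 0.0]
ft_force: [-0.5, 0.9, -0.0]
grip_width: 0.702
grasp_force: 0.0
clock: 7.1
position: [0.5501, 0.2097, 0.0093]
ee_rot: [0.598, 0.802, 0.0, 0.001]
ft_force: [-1.6, -1.2, 6.0]
grip_width: 0.318
grasp_force: 24.5
```

Gripped at 27 mm width. I'll lift, check the hold, and find where the microscope's black focus knob sits (top px (499,208), side px (360,85)) relative to the placing position.

```bash
python3 -m jog '{"offset":[[0,0,0.01],[0,0,0.02],[0,0,0.03],[0,0,0.035],[0,0,0.035],[0,0,0],[0,0,0]],"yaw":[0,0,0,0,0,0,0],"jaw":[0.8,0.8,0.8,0.8,0.8,0.8,0.8]}' 
python3 - <<'E'
from w import *
o=manip.get_obs();p=manip.camera('wrist');save(p,'w3.png')
q={}
for n,px in [('top',(499,208)),('side',(360,85))]:
    c=manip.camera(n);u=cv2.undistortPoints(np.array([[px]],float),np.array(c['camera_matrix']),np.array(c['distortion']))[0,0]
    q[n]=(np.array(c['eye']),R.from_quat(c['attitude']).apply([u[0],-u[1],-1]))
(e1,d1),(e2,d2)=q.values()
s=np.linalg.lstsq(np.c_[d1,-d2],e2-e1,rcond=None)[0];print(e1+d1*s[0],e2+d2*s[1])
E
```

```text
clock: 7.68
position: [0.5506, 0.2101, 0.1409]
ee_rot: [0.598, 0.802, 0.002, 0.001]
ft_force: [-0.2, -0.7, -1.7]
grip_width: 0.312
grasp_force: 25.1
[ 0.54418003 -0.0640515   0.23736759] [ 0.5426064  -0.06434487  0.2371362 ]
```

View pics/w3.png

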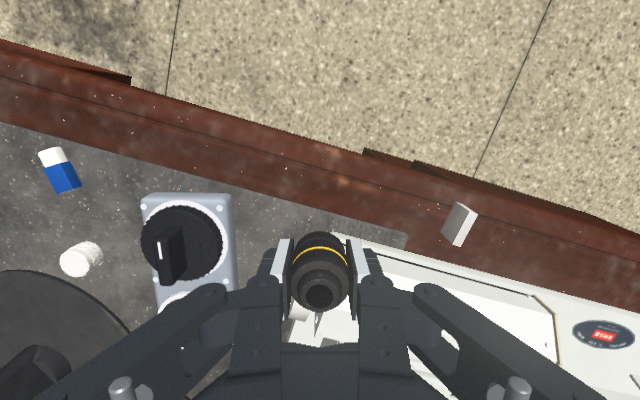

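The objective is held upright, with its top at (320,292) and the yellow ring at (320,248). The focus knob is about 14 cm from the placing axis, which leaves enough clearance. Next I'll check the hold offset and move above the table.

```bash
python3 -m jog '{"offset":[[-0.015,-0.025,0],[-0.02,-0.035,0],[-0.02,-0.035,0],[-0.02,-0.035,0],[-0.01,-0.021,0],[0,0,0],[0,0,0]],"yaw":[0,0,0,0,0,0,0],"jaw":[0.8,0.8,0.8,0.8,0.8,0.8,0.8]}' 
python3 - <<'E'
from w import *
o=st();p=manip.camera('wrist')
z=o['position'][2]
y=R.from_quat(o['ee_rot']).as_matrix()[:,1];print('yax',np.degrees(np.arctan2(y[1],y[0])))
for dy in(-.006,-.004,-.002): print(pix(p,o,[np.array(o['position'])+[-.28*dy,.96*dy,-.0093+.04]]))
m=manip.masks_of(p,'objective')
if m:
    r=m[0]['region'];v,u=np.nonzero(r);print(m[0]['score'],u.min(),u.max(),v.min(),v.max())
for k in('side','top'):
    c=manip.camera(k);save(c,k+'2.png')
    for t in ['objective','turntable_top']: print(k,t,[(np.round(d['at'],4).tolist(),round(d['score'],2),) for d in manip.tip_of(c,t)[:2]])
E
```

```text
clock: 8.42
position: [0.4637, 0.0568, 0.1375]
ee_rot: [0.599, 0.801, -0.001, -0.0]
ft_force: [-0.5, 0.8, -0.8]
grip_width: 0.314
grasp_force: 25.2
{'clock': 8.417, 'position': [0.464, 0.057, 0.137], 'ee_rot': [0.599, 0.801, -0.001, -0.0], 'ft_force': [-0.459, 0.835, -0.788], 'torque': [0.068, 0.045, -0.021], 'grip_width': 0.314, 'grasp_force': 25.229, 'joint_pos': [0.584, 0.141, -0.845, 1.943, 0.118, 1.109, -0.023]}
yax 16.378604662299562
[[320.44324796 299.45249081]]
[[320.46047913 295.53458676]]
[[320.47786564 291.578259  ]]
side objective [([0.4685, 0.0557, 0.1327], 0.77)]
side turntable_top [([0.4685, 0.0544, 0.0446], 0.76)]
top objective []
top turntable_top [([0.465, 0.0552, 0.0461], 0.6)]
```

```bash
python3 -m jog '{"offset":[[0.002,0.0005,-0.02],[0,0,-0.025],[0,0,-0.02],[0,0,-0.01],[0,0,-0.005],[0,0,-0.002],[0,0,0],[0,0,0]],"yaw":[0,0,0,0,0,0,0,0],"jaw":[0.8,0.8,0.8,0.8,0.8,0.8,0.8,0.8]}' && python3 -m jog '{"offset":[[0,0,-0.001],[0,0,-0.001],[0,0,-0.001],[0,0,0],[0,0,0]],"yaw":[0,0,0,0,0],"jaw":[0.8,0.8,0.8,0.8,0.8]}'
```

```text
clock: 9.48
position: [0.4673, 0.0592, 0.0572]
ee_rot: [0.598, 0.802, 0.0, 0.001]
ft_force: [0.1, -0.1, -0.6]
grip_width: 0.319
grasp_force: 25.2
clock: 9.9
position: [0.4666, 0.059, 0.0534]
ee_rot: [0.598, 0.802, 0.0, 0.0]
ft_force: [-0.2, -0.1, -1.6]
grip_width: 0.314
grasp_force: 25.2
```

```bash
python3 -m jog '{"offset":[[-0.001,-0.001,0],[0,0,-0.001],[0,0,0],[0,0,0]],"yaw":[0,0,0,0],"jaw":[0.8,0.8,0.8,0.8]}' && python3 -m jog '{"offset":[[0,0,-0.0007],[0,0,0],[0,0,0]],"yaw":[0,0,0],"jaw":[0.8,0.8,0.8]}'
```

```text
clock: 10.23
position: [0.4656, 0.0579, 0.0525]
ee_rot: [0.598, 0.802, -0.0, 0.0]
ft_force: [-2.7, -0.1, 4.6]
grip_width: 0.313
grasp_force: 25.8
clock: 10.48
position: [0.4657, 0.0579, 0.0524]
ee_rot: [0.598, 0.802, -0.0, 0.0]
ft_force: [-6.3, -1.6, 14.5]
grip_width: 0.313
grasp_force: 27.0
```

```bash
python3 -m jog '{"offset":[[0,0,0.0007],[0,0,0],[0,0,0],[0,0,0],[0,0,0],[0,0,0],[0,0,0]],"yaw":[0,0,0,0,0,0,0],"jaw":[0.8,0.6,0.55,0.5,0.45,0.4,0.4]}' && python3 -m jog '{"offset":[[0,0,0.005],[0,0,0.015],[0,0,0.03],[0,0,0.04],[0,0,0.03],[0,0.03,0],[-0.01,0.035,0],[0,0,0],[0,0,0]],"yaw":[0,0,0,0,0,0,0,0,0],"jaw":[0.4,0.4,0.4,0.4,0.4,0.4,0.4,0.4,0.4]}'
cat > m2.py <<'E'
exec(open('m.py').read())
st()
c('objective',.06)
save(p,'w4.png')
for d in manip.tip_of(p,'objective')[:1]+manip.tip_of(p,'turntable_top')[:1]: print(d)
k=manip.camera('side');save(k,'side3.png')
cv2.imwrite('pics/s3c.png',np.hstack([cv2.resize(k['frame'][150:270,320:440,::-1],(400,400),interpolation=2),cv2.resize(p['frame'][100:400,170:470,::-1],(400,400))]))
for t in ['objective','turntable_top']: print(t,[(np.round(d['at'],4).tolist(),round(d['score'],2),) for d in manip.tip_of(k,t)[:2]])
E
python3 m2.py
```

```text
clock: 11.07
position: [0.4655, 0.058, 0.0523]
ee_rot: [0.598, 0.802, 0.0, -0.0]
ft_force: [-0.4, 0.6, -0.4]
grip_width: 0.597
grasp_force: 0.0
clock: 11.82
position: [0.455, 0.1249, 0.1729]
ee_rot: [0.596, 0.803, 0.0, 0.0]
ft_force: [0.9, -0.5, -0.8]
grip_width: 0.599
grasp_force: 0.0
turntable_unit 0.8 rect 455.1 94.7 [ 80.4 164.5] 15.2 circ [455.   94.4] 88.4
turntable_top 0.72 rect 466.5 56.7 [67.1 64.2] 12.3 circ [466.4  54.6] 34.4
knob 0.59 rect 443.8 133.8 [70.1 69.7] 87.0 circ [444.4 133.5] 35.7
objective 0.91 rect 471.1 29.8 [33.6 52.6] 17.1 circ [472.5  30.3] 26.5
gauge_block 0.65 rect 676.0 215.7 [37.9 33.6] 86.8 circ [676.8 215.8] 23.4
{'clock': 12.117, 'position': [0.456, 0.122, 0.172], 'ee_rot': [0.599, 0.801, -0.0, -0.0], 'ft_force': [0.181, 0.914, -0.67], 'torque': [0.037, -0.038, -0.028], 'grip_width': 0.597, 'grasp_force': 0.0, 'joint_pos': [0.517, 0.117, -0.912, 1.891, 0.1, 1.181, -0.142]}
objective 0.91 rect 465.9 52.4 [29.1 45.5] 17.1 circ [467.1  52.8] 22.9
{'at': [0.4678, 0.0515, 0.0415], 'score': 0.68}
{'at': [0.4633, 0.0517, 0.0468], 'score': 0.88}
objective [([0.4679, 0.0503, 0.0434], 0.73)]
turntable_top [([0.4684, 0.0549, 0.0445], 0.73)]
```

View pics/s3c.png

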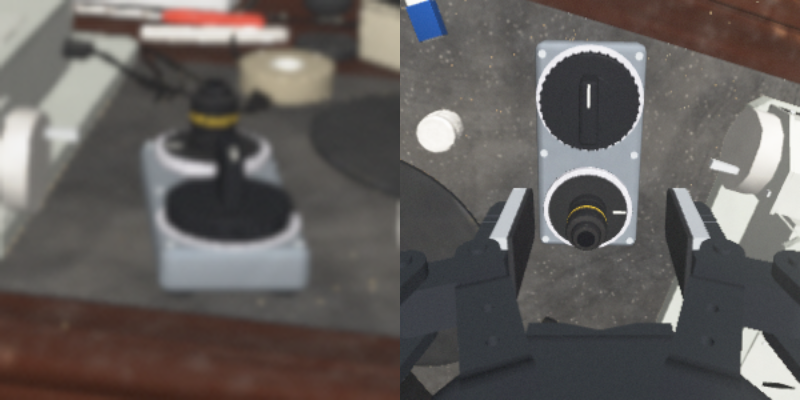

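The objective stands upright on the table. In the right crop its base is near (587,205) and the table's centre is at (588,203). The knob is at (592,97) with its bar aligned. I'll check the centring numerically.

```bash
cat > ctr.py <<'E'
from w import *
o=manip.get_obs();p=manip.camera('wrist')
r=manip.masks_of(p,'objective')[0]['region'];v,u=np.nonzero(r)
f=at_z(p,o,[[u[v==v.min()].mean(),v.min()]],.046)[0];print(v.min(),'front',f,'base ctr',f[:2]-.0145*np.array([-.28,.96]))
y=R.from_quat(o['ee_rot']).as_matrix()[:,1];print(np.round(o['position'],4),np.degrees(np.arctan2(y[1],y[0])))
# bar angle from white line on bar top
g=p['frame'].astype(int)
k=pix(p,o,[[.4434,.1354,.076]])[0];print('knob px',k)
x0,y0=int(k[0])-25,int(k[1])-30
s=(g[y0:y0+60,x0:x0+50].min(2)>150);n,l,stt,cc=cv2.connectedComponentsWithStats(s.astype(np.uint8))
for i in range(1,n): 
    if stt[i,4]>8: 
        q=np.argwhere(l==i)[:,::-1]+[x0,y0];P=at_z(p,o,q,.076)[:,:2];e=np.linalg.svd(P-P.mean(0))[2][0];print(stt[i],P.mean(0),np.degrees(np.arctan2(e[1],e[0]))%180-90)
E
python3 ctr.py
```

```text
243 front [0.46073725 0.06783816 0.046     ] base ctr [0.46479725 0.05391816]
[0.4556 0.1229 0.1723] 16.54447616940179
knob px [310.15291058 181.45057985]
[25 10  3 18 49] [0.4412557  0.14526179] 15.699103085071414
[ 0 49 17 11 91] [0.43331983 0.10951424] 79.95410532694777
[34 53 16  7 50] [0.46522273 0.11761354] -58.59214523833961
```

Base centre is within about 2 mm of the table's centre. Now the knob: descend over the bar, then grip.

```bash
python3 -m jog '{"offset":[[-0.0115,0.0125,0],[0,0,-0.035],[0,0,-0.035],[0,0,-0.025],[0,0,-0.015],[0,0,-0.007],[0,0,-0.003],[0,0,0],[0,0,0]],"yaw":[-0.7,0,0,0,0,0,0,0,0],"jaw":[0.4,0.4,0.4,0.4,0.4,0.4,0.4,0.4,0.4]}' 40 && python3 -m jog '{"offset":[[0,0,0],[0,0,0],[0,0,0],[0,0,0],[0,0,0],[0,0,0],[0,0,0],[0,0,0]],"yaw":[0,0,0,0,0,0,0,0],"jaw":[0.6,0.7,0.8,0.9,0.95,1,1,1]}' 40; python3 -c "
from h import *
st()"
```

```text
clock: 13.27
position: [0.4448, 0.1358, 0.0533]
ee_rot: [0.603, 0.798, 0.001, 0.0]
ft_force: [-0.9, -0.3, -0.1]
grip_width: 0.601
grasp_force: 0.0
clock: 13.93
position: [0.4446, 0.1355, 0.0529]
ee_rot: [0.603, 0.798, 0.0, 0.0]
ft_force: [-0.8, -0.4, 6.4]
grip_width: 0.132
grasp_force: 40.9
{'clock': 13.933, 'position': [0.445, 0.136, 0.053], 'ee_rot': [0.603, 0.798, 0.0, 0.0], 'ft_force': [-0.842, -0.395, 6.386], 'torque': [-0.18, 0.272, -0.208], 'grip_width': 0.132, 'grasp_force': 40.875, 'joint_pos': [0.414, 0.29, -0.882, 2.027, 0.277, 0.945, -0.336]}
```

```bash
cat > t.py <<'E'
from h import *
T=[]
for i in range(3):
    manip.camera('wrist'); o=manip.get_obs(); T.append(o['torque'])
T=np.array(T);y=R.from_quat(o['ee_rot']).as_matrix()[:,1];a=np.degrees(np.arctan2(y[1],y[0]))
print('clk',o['clock'],'Tz',T[:,2].round(3),'F',np.round(o['ft_force'],1),'yaw',round(a,2),'rel',round(15.9-a,2),'pos',np.round(o['position'],4))
E
python3 t.py
python3 -m jog '{"offset":[[0,0,0],[0,0,0],[0,0,0],[0,0,0],[0,0,0],[0,0,0]],"yaw":[-3,-3,-3,-3,0,0],"jaw":[1,1,1,1,1,1]}' && python3 t.py
python3 -m jog '{"offset":[[0,0,0],[0,0,0],[0,0,0],[0,0,0],[0,0,0],[0,0,0]],"yaw":[-3,-3,-3,-3,0,0],"jaw":[1,1,1,1,1,1]}' && python3 t.py
```

```text
clk 14.0833 Tz [-0.223 -0.213 -0.204] F [-0.6 -1.   7.3] yaw 15.83 rel 0.07 pos [0.4446 0.1355 0.0529]
clock: 14.58
position: [0.4448, 0.1356, 0.0529]
ee_rot: [0.682, 0.731, 0.001, 0.001]
ft_force: [1.4, -0.8, 5.9]
grip_width: 0.131
grasp_force: 40.6
clk 14.7333 Tz [0.11  0.083 0.084] F [ 1.  -2.8  5.9] yaw 3.97 rel 11.93 pos [0.4448 0.1356 0.0529]
clock: 15.23
position: [0.4451, 0.1356, 0.0529]
ee_rot: [0.755, 0.656, 0.001, 0.001]
ft_force: [4.1, -1.3, 5.5]
grip_width: 0.128
grasp_force: 40.6
clk 15.3833 Tz [0.111 0.141 0.051] F [ 3.  -1.2  5.8] yaw -7.96 rel 23.86 pos [0.4451 0.1356 0.0529]
```

```bash
python3 -m jog '{"offset":[[0,0,0],[0,0,0],[0,0,0],[0,0,0],[0,0,0]],"yaw":[-2,-2,-2,0,0],"jaw":[1,1,1,1,1]}' >/dev/null&& python3 t.py
for i in 1; do python3 -m jog '{"offset":[[0,0,0],[0,0,0],[0,0,0]],"yaw":[-2,0,0],"jaw":[1,1,1]}' >/dev/null; python3 t.py; done
python3 -m jog '{"offset":[[0,0,0],[0,0,0],[0,0,0]],"yaw":[-2,0,0],"jaw":[1,1,1]}' >/dev/null; python3 t.py
```

```text
clk 15.95 Tz [0.128 0.115 0.114] F [ 5.3 -2.2  5.3] yaw -13.95 rel 29.85 pos [0.4452 0.1355 0.0529]
clk 16.35 Tz [0.097 0.116 0.143] F [ 5.6 -1.2  4.4] yaw -15.95 rel 31.85 pos [0.4453 0.1356 0.0529]
clk 16.75 Tz [0.072 0.102 0.117] F [ 4.4 -0.8  4.6] yaw -17.95 rel 33.85 pos [0.4453 0.1355 0.0529]
```

```bash
J(){ python3 t.py; }
python3 -m jog '{"offset":[[0,0,0],[0,0,0],[0,0,0]],"yaw":[-2,0,0],"jaw":[1,1,1]}' >/dev/null; J
python3 -m jog '{"offset":[[0,0,0],[0,0,0],[0,0,0]],"yaw":[-2,0,0],"jaw":[1,1,1]}' >/dev/null; J
python3 -m jog '{"offset":[[0,0,0],[0,0,0],[0,0,0]],"yaw":[-2,0,0],"jaw":[1,1,1]}' >/dev/null; J
```

```text
clk 17.15 Tz [0.148 0.15  0.139] F [ 5.5 -2.3  4.5] yaw -19.94 rel 35.84 pos [0.4453 0.1355 0.0529]
clk 17.55 Tz [0.228 0.287 0.276] F [ 5.6 -0.7  5.6] yaw -21.93 rel 37.83 pos [0.4454 0.1355 0.0529]
clk 17.95 Tz [0.365 0.345 0.383] F [ 5.7 -1.6  5.5] yaw -23.92 rel 39.82 pos [0.4454 0.1355 0.0529]
```

The stop begins at about 36° (0.63 rad). The lean is now about 0.25 N m above the spring, within the asked band. I'll hold it, then let go.

```bash
python3 -m jog '{"offset":[[0,0,0],[0,0,0],[0,0,0],[0,0,0],[0,0,0],[0,0,0],[0,0,0],[0,0,0]],"yaw":[0,0,0,0,0,0,0,0],"jaw":[1,1,1,1,1,1,1,1]}' >/dev/null; python3 t.py
python3 -m jog '{"offset":[[0,0,0],[0,0,0],[0,0,0],[0,0,0],[0,0,0],[0,0,0],[0,0,0],[0,0,0],[0,0,0],[0,0,0],[0,0,0],[0,0,0],[0,0,0],[0,0,0],[0,0,0],[0,0,0]],"yaw":[0,0,0,0,0,0,0,0,0,0,0,0,0,0,0,0],"jaw":[0.15,0.15,0.15,0.15,0.15,0.15,0.15,0.15,0.15,0.15,0.15,0.15,0.15,0.15,0.15,0.15]}'; python3 t.py
```

```text
clk 18.7667 Tz [0.332 0.336 0.394] F [ 5.9 -1.2  5.1] yaw -23.92 rel 39.82 pos [0.4454 0.1355 0.0529]
clock: 20.1
position: [0.4441, 0.1355, 0.0523]
ee_rot: [0.839, 0.544, 0.0, 0.0]
ft_force: [0.3, 0.5, -0.1]
grip_width: 0.848
grasp_force: 0.0
clk 20.25 Tz [-0.008 -0.062 -0.011] F [-0.5  0.3  0.3] yaw -24.14 rel 40.04 pos [0.4441 0.1355 0.0523]
```

```bash
python3 -m jog '{"offset":[[0,0,0],[0,0,0],[0,0,0],[0,0,0],[0,0,0],[0,0,0],[0,0,0.01],[0,0,0.02],[0,0,0.03],[0,0,0.03],[0,0,0.03],[0,0,0.03],[0,0,0],[0,0,0]],"yaw":[0,0,0,0,0,0,0,0,0,0,0,0,0,0],"jaw":[0.15,0.15,0.15,0.15,0.15,0.15,0.15,0.15,0.15,0.15,0.15,0.15,0.15,0.15]}'; python3 ctr.py; sed -i 's/w4/w5/;s/side3/side4/;s/s3c/s4c/' m2.py; python3 m2.py
```

```text
clock: 21.42
position: [0.445, 0.1359, 0.2044]
ee_rot: [0.839, 0.544, 0.002, 0.001]
ft_force: [0.9, -0.5, -1.1]
grip_width: 0.847
grasp_force: 0.0
228 front [0.4725137  0.06668761 0.046     ] base ctr [0.4765737  0.05276761]
[0.445  0.1359 0.2044] -24.137647870174426
knob px [318.01018847 190.25594855]
[14 16 10 12 28] [0.44110386 0.14544799] 15.250745585006939
turntable_unit 0.61 rect 456.7 93.9 [ 79.6 166. ] 15.5 circ [455.9  95.3] 88.0
turntable_top 0.8 rect 467.5 56.0 [66.6 68.5] 82.5 circ [467.   54.6] 35.1
knob 0.6 rect 445.1 133.9 [71.  70.1] 64.1 circ [443.7 133.7] 36.6
objective 0.72 rect 465.2 31.4 [34.9 51.9] 5.4 circ [465.5  31.3] 26.2
gauge_block 0.67 rect 678.6 210.1 [22.6 25.4] 87.0 circ [678.2 210.7] 15.9
{'clock': 21.817, 'position': [0.444, 0.135, 0.202], 'ee_rot': [0.839, 0.544, -0.0, -0.0], 'ft_force': [0.417, -0.042, 0.751], 'torque': [0.024, 0.023, 0.021], 'grip_width': 0.851, 'grasp_force': 0.0, 'joint_pos': [0.402, 0.047, -0.803, 1.873, 0.035, 1.238, -0.834]}
objective 0.72 rect 466.3 52.6 [30.6 45.5] 5.4 circ [466.6  52.5] 23.0
{'at': [0.4699, 0.0517, 0.0419], 'score': 0.59}
{'at': [0.4654, 0.0491, 0.0435], 'score': 0.92}
objective [([0.4686, 0.0537, 0.0462], 0.55)]
turntable_top [([0.4696, 0.052, 0.0436], 0.66)]
```

View pics/s4c.png

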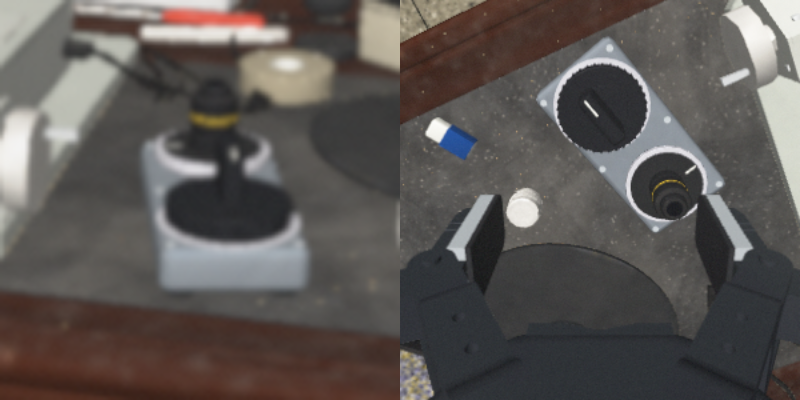

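The knob is back at rest, with its bar along the housing at 15.3°. The objective still stands centred on the table, the gauge block hasn't moved, and the gripper is clear at z = 0.20. Handing in.

```bash
python3 -c "
from workcell import manip
print(manip.hand_in())"
```

```text
the job is handed in; nothing more can be done
None
```

The job is handed in, and no verdict came back: the objective stands upright within about 2 mm of the turntable's centre, the knob was wound to its stop (about 0.63 rad), held there at about 0.25 N m above the spring, released and ran back to rest, and the gauge block was left untouched.

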